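Make up a display mount: spacer sleeve, then support head

TASK

Make up the display mount: slide the taller of the two metal spacer sleeves over the upright pin until it stands on the dark mount base, let go of it, and only then set the cork-topped support head over the pin, flange down, so that it rests flat on the sleeve. Leave the shorter sleeve where it stands.

Things in the scene. Friction and masses are not known exactly. Their poses are not given: they have to be found in the camera images.
- mount_base: Fixed dark round base (104 mm across the foot, 100 mm across the flat top, 14 mm high) with an upright steel pin at its centre: 10 mm thick, its top 86 mm above the worktop (72 mm above the base's flat top), the last 7 mm tapering to 3 mm. Origin: on the pin's axis, at the worktop under the base; z up.
- tall_sleeve: The wanted spacer: plain bright metal tube, 44 mm outside, 26 mm bore right through, 50 mm tall, about 120 g, loose, standing upright on the worktop. It stays this way up. Origin: centre of its lower end; z along the tube, up. With it on the base the pin stands 22 mm out of it.
- short_sleeve: Bystander, to be left alone: the same tube but only 30 mm tall (44 mm outside, 26 mm bore), loose, standing upright. Origin: centre of its lower end; z up.
- support_head: Loose black support head, 45 mm tall, about 90 g, standing upright with its flange down: flange 48 mm across and 6 mm thick at the bottom, above it a round body 32 mm across, the top 5 mm of it a cork pad. A blind hole 20 mm wide and 30 mm deep opens in the underside for the pin. Origin: centre of its underside; z up, towards the cork.
There are look-alikes about, which are no part of the job. What is shaped like the tall_sleeve but green is not meant.

How it is judged (in metres and radians):
On the way, in this order (a step that is already met when the one before it is completed fails the run):
1. the taller sleeve stands on the base round the pin, released, before the head is on (horizontal distance between tall_sleeve and mount_base below 0.012 m and z of tall_sleeve in the frame of mount_base below 0.018 m and angle between tall_sleeve's own z axis and vertical below 0.1 rad and contact force between the fingers and tall_sleeve below 0.3 N and horizontal distance between support_head and mount_base above 0.03 m), for 0.2 s.
2. the support head sits over the pin on the sleeve (horizontal distance between each of tall_sleeve, support_head and mount_base below 0.012 m and z of tall_sleeve in the frame of mount_base below 0.018 m and angle between tall_sleeve's own z axis and vertical below 0.1 rad and z of support_head in the frame of mount_base between 0.059 and 0.069 m and angle between support_head's own z axis and vertical below 0.12 rad), for 0.2 s.
At the end, for the whole second after the job is handed in: Tall sleeve on the base round the pin (4 mm in height, 12 mm off axis, 0.1 rad tilt); support head over the pin on the sleeve, underside 59 to 69 mm above the worktop, within 12 mm of the pin axis, tilt under 0.12 rad; both released and at rest (all of step 2 and linear speed of each of tall_sleeve, support_head below 0.02 m/s); the robot touches nothing.
It fails at once if the shorter sleeve is moved more than 30 mm or tipped over (distance of short_sleeve from where it was at the start of the episode above 0.03 m or angle between short_sleeve's own z axis and vertical above 0.5 rad).
It also fails if it takes over 58 s, if anything falls off the work surface, if the arm or the gripper's body presses on something with over 40 N, if the wrist force passes 120 N, or if a joint passes its speed limit or range.

ROBOT

A 6-joint arm with a two-finger parallel gripper is mounted at the origin on a cart in front of the work surface, level with it; the furniture and walls round the work are solid. World frame = base frame: x ahead of the robot, y to its left, z up, the work surface at z = 0. Lengths are in m, angles in degrees, forces in N, time in s.
With the tool pointing down it reaches from about 0.35 to 0.875 m from the base axis. Payload 4.2 kg.
Tool frame: the origin (TCP) lies at the very end of the fingers, on their centre line; the grasp point (between the pads) lies 19 mm behind it; z points along the fingers, x is the direction in which the jaws open and shut, and the axes are right-handed (so a half turn about z gives the same grasp; the last joint's range is limited). The gripper opens to 87 mm and grips with 3 to 60 N. Pads are 19 mm wide; open, the fingers measure 117 mm over their backs; the gripper's body (75 mm by 190 mm) begins 51 mm behind the grasp point.
Start: joints at [14.817, 22.042, 0.453, 0, -68.411, -14.817], TCP at [0.625, 0, 0.223] pointing down, gripper open.
Joint ranges: [-179.83, 179.83], [-69.29, 118.12], [-61.27, 80.66], [-181.25, 117.63], [-171.15, -9.14], [-177.46, 177.46]. Speed limits (degrees/s): [159.86, 159.86, 180, 180, 180, 180].

INTERFACE

Orientations are given as a 3x3 rotation matrix whose columns are the frame's x, y, z axes.
In Python, from station import r gives the robot as it stands.
- The arm moves only by the tool move_arm, never from a script. Its argument "series" is a list that holds one entry, the list of rows, each a list of 7 numbers: the shift along the tool's x, y, z in cm, then the turn, a rotation vector about the tool's x, y, z in degrees, then the opening, from -1 (shut) to 1 (fully open). In form: [[[dx, dy, dz, wx, wy, wz, fingers], ...]]. A call has 1 to 12 rows; each row shifts and turns the commanded pose from where the row before left it, along the tool's axes as they then stand; what a row does not reach is not made up. A row lasts 1/8 s, in which the tool goes at most 62.5 mm and 10.7 degrees, less where a joint would pass 70% of its speed; a pose out of reach is approached as far as the arm can. A call is refused whole if a number of a shift passes 6.25 or a number of a turn 10.7, either way. A call with a gripper value outside its range is refused whole. The fingers move at their own pace and stop on an object; the grip force is fixed at half the most. Time passes only in rows, so rows that do not move let the fingers close. It gives the time, the measured TCP pose, the force and the opening at its end, in the units of the state.
- r.sense(): the state, without advancing time (a new reading comes with each control period).
- r.capture(name): name is "scene" or "side" or "wrist"; returns a dict with "color" (480x640x3 uint8, blue, green, red), "fx", "fy", "cx", "cy" (pixels), "rvec" (rotation vector, rad) and "tvec" (3), from world to camera coordinates, as OpenCV has them; the wrist camera has in their place "tool_from_camera" (4x4, takes a point from camera to tool coordinates, whose origin is the TCP and whose axes are the tool frame's). Camera axes: x right, y down, z forward; pixel columns grow to the right and rows downward; lengths in m; the calibration is good to about 2 mm. A picture is of the moment at which its call begins: read the wrist's pose just before it. There is no depth.
- r.finish_job(): hands the job in, once; it reports no verdict.
The state is a dict: "time_s": time; "joints": joint angles; "joint_velocities": joint speeds; "effort": joint torques, N m; "tcp_pos": TCP position; "ee_rot": TCP orientation; "wrist_force": force on the tool from outside, world axes, zero at the start; "moment": the same for the moment, N m; "gripper_width": opening from 0.0 (shut) to 1.0 (fully open).
Only numpy, scipy, OpenCV 4.12 (cv2) and the standard library are available. Lean on these libraries where they do the work, as an engineer would, in place of code of your own. Each camera call takes 0.05 s, during which the arm holds its last target.

## Working session

There is one attempt and no reset: what is moved stays moved. The work goes in short steps, Python scripts to look and compute and a tool call to move; the robot and the scene stay as the last step left them, time stands still between calls to the robot, and variables do not carry over. Pictures are saved under pics/ and viewed, and the job is handed in when it is done.

Besides the shell and the picture viewer there is one more tool, called after "Call:" as name([rows], argument=value, ...), one row to a line, values as JSON. move_arm: Moves the arm, as the interface text tells. Its arguments: {"type":"object","properties":{"series":{"type":"array","items":{"type":"array","items":{"type":"array","items":{"type":"number"}}}}},"required":["series"]}

```bash
mkdir -p pics; ls; python3 - <<'E'
from station import r
import cv2
s=r.sense(); print(s)
for n in("scene","side","wrist"):
    c=r.capture(n); cv2.imwrite(f"pics/{n}0.png",c["color"]); print(n,{k:v for k,v in c.items() if k!="color"})
E
```

```text
pics
{'time_s': 0.0, 'joints': array([ 1.48143917e+01,  2.20911000e+01,  3.79009969e-01, -3.01339732e-02,
       -6.84121095e+01, -1.48157549e+01]), 'joint_velocities': array([0.01128221, 0.03344101, 0.04140133, 0.05706092, 0.00336395,
       0.0853204 ]), 'effort': array([ 5.69075401e-04, -3.90661991e+01,  1.87403029e+01,  4.22001421e+00,
        1.09914420e-02, -1.81494070e-04]), 'tcp_pos': array([ 6.24383236e-01, -2.51331148e-06,  2.21447829e-01]), 'ee_rot': array([[-9.99997511e-01,  2.17739308e-04, -2.22062949e-03],
       [ 2.17920720e-04,  9.99999973e-01, -8.14523973e-05],
       [ 2.22061169e-03, -8.19361157e-05, -9.99997531e-01]]), 'wrist_force': array([0.71659098, 0.16928891, 0.43478794]), 'moment': array([-0.02405729, -0.05464406, -0.01090079]), 'gripper_width': 0.9989222705011674}
scene {'fx': 488.2880431865823, 'fy': 488.2880431865823, 'cx': 314.5403069343823, 'cy': 239.89063428629774, 'rvec': array([ 2.01175191, -0.6942934 ,  0.38421559]), 'tvec': array([-0.44220098,  0.17601298,  0.65950568])}
side {'fx': 459.4482703950491, 'fy': 459.4482703950491, 'cx': 315.1825454197, 'cy': 243.17536240640473, 'rvec': array([ 0.09218109,  2.78873421, -1.38893122]), 'tvec': array([0.49066276, 0.07689615, 0.83351796])}
wrist {'fx': 372.78061113495994, 'fy': 372.78061113495994, 'cx': 320.3020488969669, 'cy': 242.91650666903556, 'tool_from_camera': array([[ 9.99999855e-01, -3.49713024e-04,  4.09195620e-04,
        -2.15923120e-05],
       [ 2.39513778e-04,  9.69883645e-01,  2.43568588e-01,
        -6.67467717e-02],
       [-4.82051247e-04, -2.43568455e-01,  9.69883589e-01,
        -1.62245706e-01],
       [ 0.00000000e+00,  0.00000000e+00,  0.00000000e+00,
         1.00000000e+00]])}
```

View pics/scene0.png

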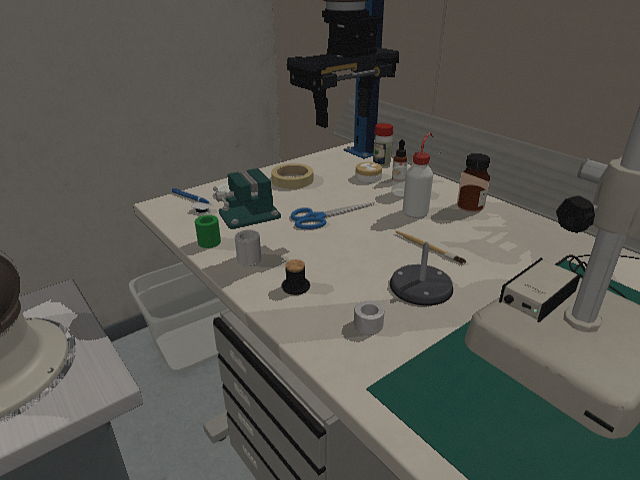

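View pics/side0.png

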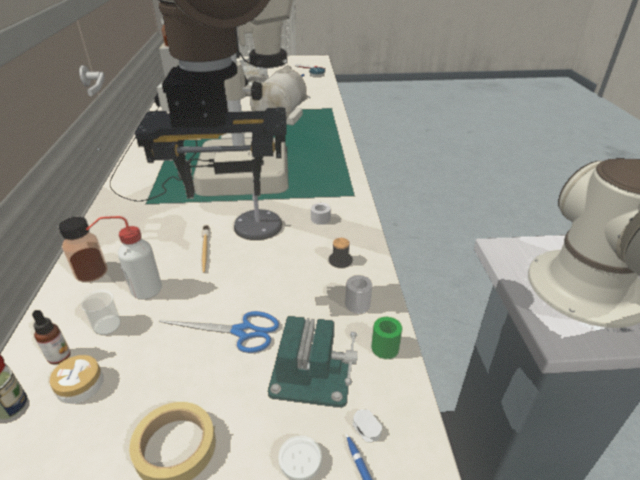

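View pics/wrist0.png

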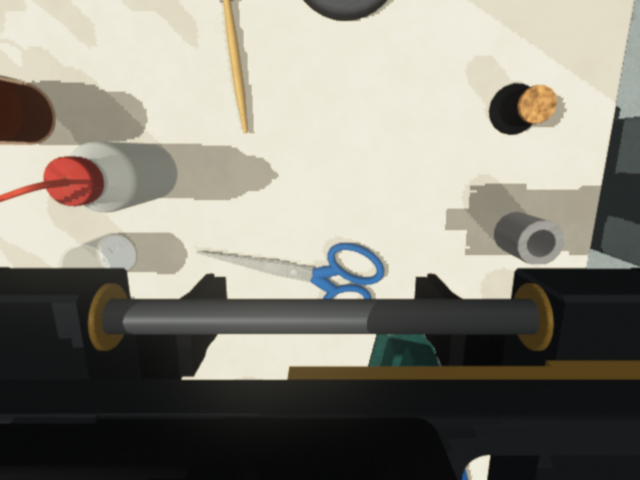

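The scene view shows the green look-alike at (208,232), the tall sleeve at (248,248), the head at (295,277), the short sleeve at (369,318) and the base at (422,285). The side view has the sleeve at (358,293), head (341,252) and base (258,224). I'll measure these next.

```bash
cat > h.py <<'E'
import numpy as np, cv2
from station import r
def cam(n):
    c=r.capture(n)
    if n=="wrist":
        s=r.sense(); T=np.eye(4);T[:3,:3]=s["ee_rot"];T[:3,3]=s["tcp_pos"];M=T@c["tool_from_camera"];R=M[:3,:3];o=M[:3,3]
    else:
        R=cv2.Rodrigues(c["rvec"])[0].T; o=-R@c["tvec"]
    return c,R,o
def ray(c,R,o,px,z):
    d=R@np.array([(px[0]-c["cx"])/c["fx"],(px[1]-c["cy"])/c["fy"],1]); return o+d*(z-o[2])/d[2]
def proj(c,R,o,P):
    p=R.T@(np.asarray(P)-o); return p[0]/p[2]*c["fx"]+c["cx"],p[1]/p[2]*c["fy"]+c["cy"]
E
python3 - <<'E'
from h import *
import cv2
def crop(n,x,y,w,h,k,out):
    im=cv2.imread(f"pics/{n}0.png")[y:y+h,x:x+w]; return cv2.resize(im,(w*k,h*k),interpolation=cv2.INTER_NEAREST)
cv2.imwrite("pics/a.png",crop("scene",180,200,160,110,5,0))
cv2.imwrite("pics/b.png",crop("side",220,180,190,140,4,0))
cv2.imwrite("pics/a2.png",crop("scene",340,230,130,110,5,0))
E
```

```text
(no output)
```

View pics/a.png

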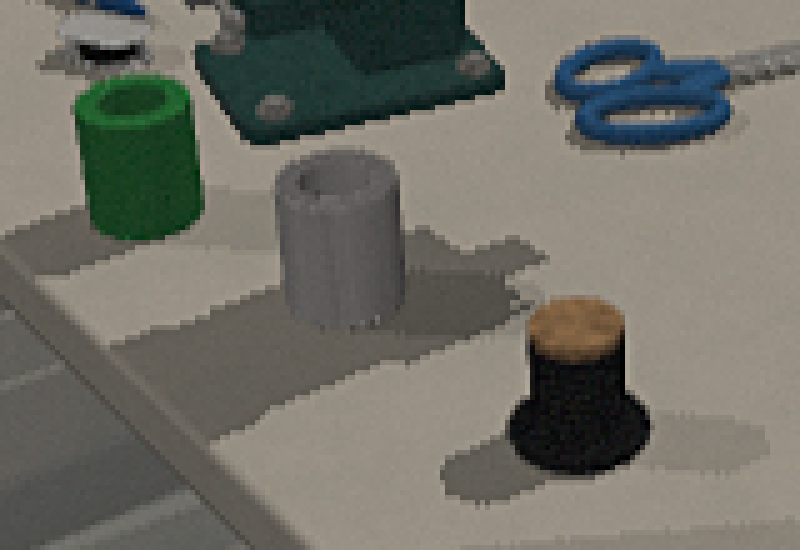

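View pics/b.png

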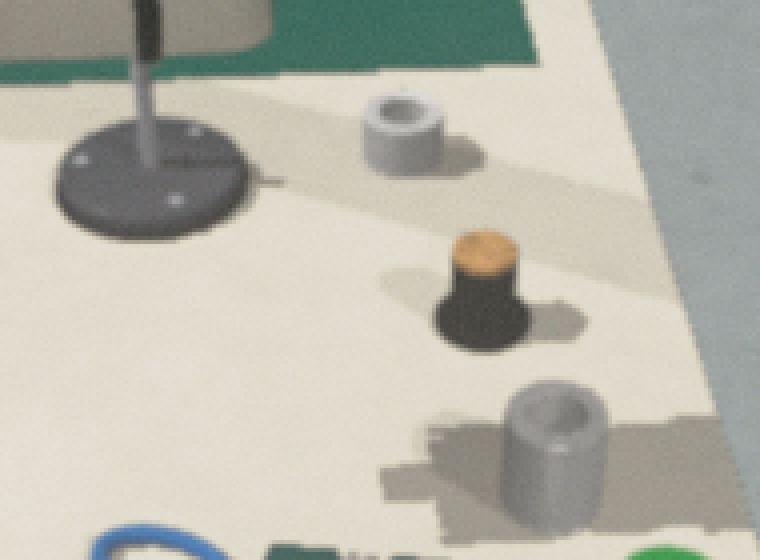

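View pics/a2.png

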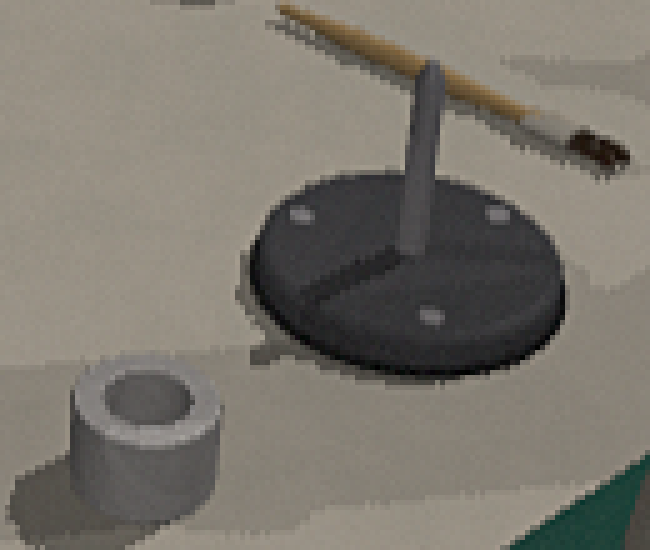

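```bash
python3 - <<'E'
from h import *
cs={n:cam(n) for n in("scene","side","wrist")}
for n,px,z,l in [("scene",(247.6,236.4),.05,"tall"),("side",(358.9,283.7),.05,"tall"),("wrist",(541,240),.05,"tall"),("scene",(295,265.7),.045,"head"),("side",(341.3,243.5),.045,"head"),("wrist",(537.5,104),.045,"head"),
 ("scene",(426.4,242.6),.086,"pintip"),("scene",(422.4,279.7),.014,"pinbase"),("side",(257.7,221),.014,"pinbase"),("scene",(369.2,310),.03,"short"),("side",(320.8,207),.03,"short"),("scene",(207,219.5),.05,"green")]:
    print(l,n,ray(*cs[n],px,z).round(4))
# base top: dark mask ellipse
im=cs["scene"][0]["color"]
E
```

```text
tall scene [0.4208 0.0136 0.05  ]
tall side [0.4198 0.0216 0.05  ]
tall wrist [0.4207 0.0146 0.05  ]
head scene [ 0.4359 -0.1084  0.045 ]
head side [ 0.4361 -0.0975  0.045 ]
head wrist [ 0.4379 -0.1044  0.045 ]
pintip scene [ 0.6014 -0.2352  0.086 ]
pinbase scene [ 0.603  -0.2353  0.014 ]
pinbase side [ 0.5996 -0.2297  0.014 ]
short scene [ 0.4653 -0.2527  0.03  ]
short side [ 0.4633 -0.2504  0.03  ]
green scene [0.3939 0.1163 0.05  ]
```

Call:
move_arm([
  [[4,0.3,0.5,0,0,0,1],[5,0.3,1,0,0,0,1],[5,0.4,1,0,0,0,1],[4.4,0.4,1,0,0,0,1],[2,0,0.5,0,0,0,1],[0,0,0,0,0,0,1],[0,0,0,0,0,0,1]],
])

```text
time_s: 1.18
tcp_pos: [0.4221, 0.0143, 0.1831]
ee_rot: [[-1.0, -0.0, 0.002], [-0.0, 1.0, 0.0], [-0.002, 0.0, -1.0]]
wrist_force: [0.1, 1.0, 0.4]
gripper_width: 0.999
```

```bash
python3 - <<'E'
from h import *
c=cam("wrist"); cv2.imwrite("pics/w1.png",c[0]["color"]); s=r.sense();print(s["tcp_pos"],s["ee_rot"].round(4))
print(proj(*c,(.4207,.0146,.05)))
E
```

```text
[0.42217704 0.0142517  0.1829819 ] [[-1.0e+00  0.0e+00  1.3e-03]
 [ 0.0e+00  1.0e+00  2.0e-04]
 [-1.3e-03  2.0e-04 -1.0e+00]]
(np.float64(322.1983189625235), np.float64(234.46743073060253))
```

View pics/w1.png

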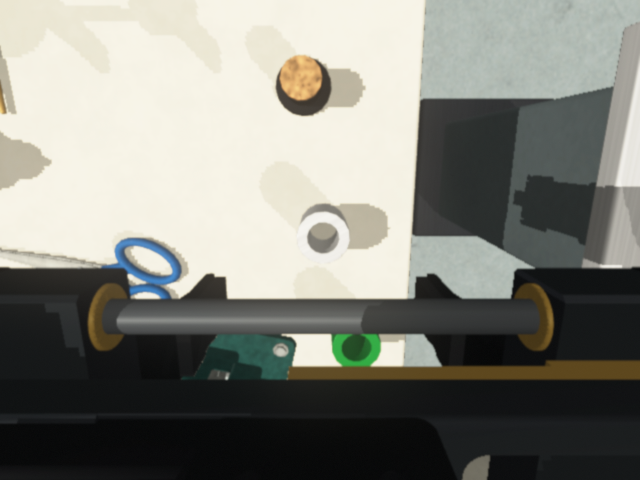

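The sleeve rim centre is at about (323,237) in this view, the cork at (301,78), and the green look-alike at (356,347), clear of the gripper.

```bash
python3 - <<'E'
from h import *
c=cam("wrist");im=c[0]["color"]
g=cv2.cvtColor(im,cv2.COLOR_BGR2HSV)
# bore: dark disk
roi=im[200:268,285:365].astype(int).min(2); 
m=((roi<175)&(roi>0)).astype(np.uint8)
n,l,st,ce=cv2.connectedComponentsWithStats(m)
for i in range(1,n):
    if st[i,4]>80: print(st[i],ce[i]+[285,200])
m=cv2.inRange(g,(8,70,60),(25,255,255)); m[:, :270]=0;m[120:]=0
x,y,w,h=cv2.boundingRect(m);print(x,y,w,h,ray(*c,(x+w/2-.5,y+h/2-.5),.045))
print("sleeve",ray(*c,(323,237),.05),ray(*c,(323,236),.05))
w=cv2.resize(im[195:270,270:380],None,fx=7,fy=7,interpolation=cv2.INTER_NEAREST);cv2.imwrite("pics/w1c.png",w)
E
```

```text
[  16    3   64   46 1172] [345.85836177 219.57081911]
[ 22  23  32  30 746] [322.4772118  237.51608579]
278 55 45 47 [ 0.43721254 -0.10415711  0.045     ]
sleeve [0.41991922 0.01663551 0.05      ] [0.41992025 0.01580132 0.05      ]
```

View pics/w1c.png

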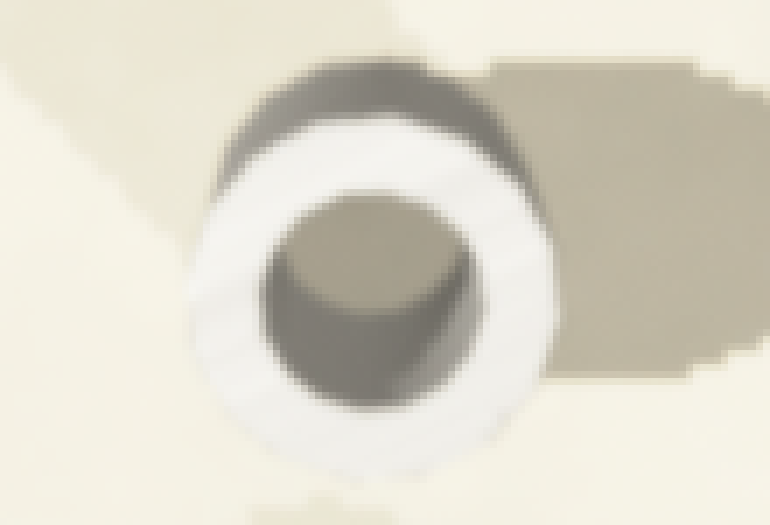

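Call:
move_arm([
  [[0.2,0.3,3,0,0,0,1],[0,0,5,0,0,0,1],[0,0,5,0,0,0,1],[0,0,2,0,0,0,1],[0,0,1,0,0,0,1],[0,0,0,0,0,0,-1],[0,0,0,0,0,0,-1],[0,0,0,0,0,0,-1],[0,0,0,0,0,0,-1],[0,0,0,0,0,0,-1],[0,0,0,0,0,0,-1]],
])

```text
time_s: 2.65
tcp_pos: [0.4194, 0.0172, 0.0229]
ee_rot: [[-1.0, -0.0, 0.001], [-0.0, 1.0, 0.0], [-0.001, 0.0, -1.0]]
wrist_force: [-0.6, -0.0, 3.7]
gripper_width: 0.492
```

Call:
move_arm([
  [[0,0,0,0,0,0,-1],[0,0,-1,0,0,0,-1],[0,0,-2.5,0,0,0,-1],[0,0,-4,0,0,0,-1],[0,0,-4,0,0,0,-1],[0,0,-1.5,0,0,0,-1],[0,0,0,0,0,0,-1],[0,0,0,0,0,0,-1]],
])

```text
time_s: 3.65
tcp_pos: [0.4179, 0.0167, 0.1517]
ee_rot: [[-1.0, 0.0, -0.002], [0.0, 1.0, -0.0], [0.002, -0.0, -1.0]]
wrist_force: [0.2, -0.0, -0.9]
gripper_width: 0.486
```

```bash
python3 - <<'E'
from h import *
s=r.sense();print(s["tcp_pos"],s["gripper_width"],s["wrist_force"])
c=cam("wrist"); cv2.imwrite("pics/w2.png",c[0]["color"]);
c=cam("scene"); cv2.imwrite("pics/s2.png",c[0]["color"])
for p in [(470,330),(478,345),(560,260),(515,290)]: print(p,ray(*c,p,.0),ray(*c,p,.06))
# pin: fit narrow bright region
E
```

```text
[0.41792657 0.01670201 0.15166632] 0.48610729541405495 [ 0.17979708 -0.03892285 -0.88541632]
(470, 330) [ 5.76374439e-01 -3.52712396e-01 -5.55111512e-17] [ 0.51221662 -0.38983629  0.06      ]
(478, 345) [ 0.55887417 -0.37953035  0.        ] [ 0.49689013 -0.41332308  0.06      ]
(560, 260) [ 8.59356126e-01 -3.35668026e-01  5.55111512e-17] [ 0.76004807 -0.37490906  0.06      ]
(515, 290) [ 0.71579849 -0.33727168  0.        ] [ 0.63432228 -0.37631352  0.06      ]
```

View pics/w2.png

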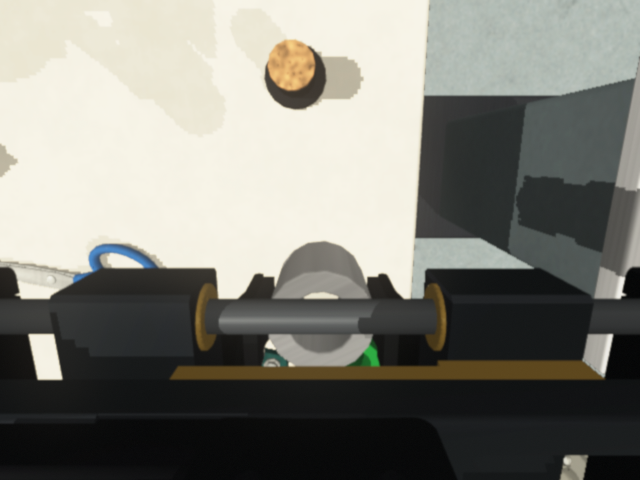

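View pics/s2.png

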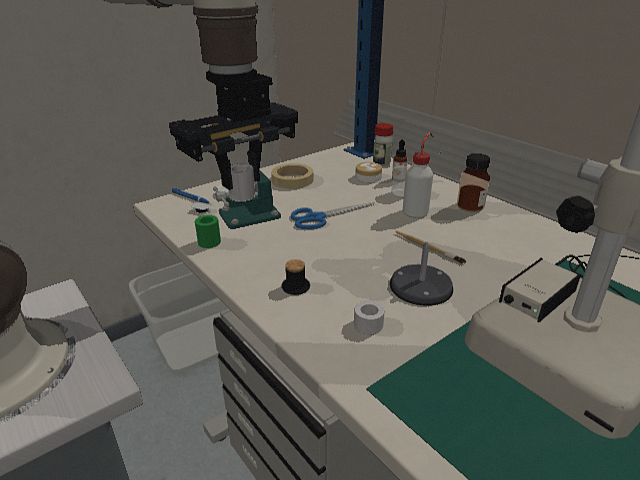

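Sleeve is held upright in both views. Before travelling to the base I check where the instrument's overhanging knob is.

```bash
python3 - <<'E'
from h import *
a=cam("scene");b=cam("side"); cv2.imwrite("pics/sd2.png",b[0]["color"])
def tri(p,q):
    A=[];B=[]
    for (c,R,o),px in((a,p),(b,q)):
        d=R@np.array([(px[0]-c["cx"])/c["fx"],(px[1]-c["cy"])/c["fy"],1]);d/=np.linalg.norm(d)
        P=np.eye(3)-np.outer(d,d);A.append(P);B.append(P@o)
    x=np.linalg.lstsq(np.vstack(A),np.hstack(B),rcond=None)[0];return x,proj(*a,x),proj(*b,x)
print(tri((575,214),(263,92)))
for x in(.6,):
  print(proj(*b,(.6,-.234,.086)),proj(*b,(.6,-.234,.014)))
E
```

```text
(array([ 0.58244688, -0.44377834,  0.22225156]), (np.float64(570.9567297819945), np.float64(218.41042020463934)), (np.float64(261.4299819725804), np.float64(89.47082340920869)))
(np.float64(254.78861160333562), np.float64(190.68616351472372)) (np.float64(257.59756403529593), np.float64(219.87715572034088))
```

View pics/sd2.png

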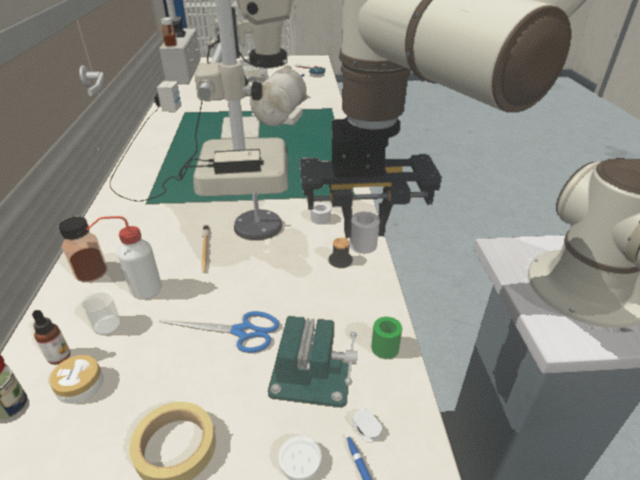

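Call:
move_arm([
  [[-2,-1.5,0,0,0,0,-1],[-4,-3,0,0,0,0,-1],[-4,-3,0,0,0,0,-1],[-4,-3,0,0,0,0,-1],[-3,-2.2,0,0,0,0,-1],[-1.2,-1,0,0,0,0,-1],[0,0,0,0,0,0,-1],[0,0,0,0,0,0,-1],[0,0,0,0,0,0,-1]],
])

```text
time_s: 4.97
tcp_pos: [0.6003, -0.1192, 0.153]
ee_rot: [[-1.0, -0.001, 0.0], [-0.001, 1.0, 0.0], [-0.0, 0.0, -1.0]]
wrist_force: [0.5, -0.1, -0.5]
gripper_width: 0.487
```

```bash
python3 - <<'E'
from h import *
s=r.sense();print(s["tcp_pos"],s["ee_rot"].round(4),s["wrist_force"])
c=cam("wrist"); cv2.imwrite("pics/w3.png",c[0]["color"]);
print(proj(*c,(.602,-.235,.086)),proj(*c,(.602,-.235,.014)))
E
```

```text
[ 0.6002562  -0.11916593  0.15295412] [[-1.0e+00 -1.1e-03  0.0e+00]
 [-1.1e-03  1.0e+00  2.0e-04]
 [-0.0e+00  2.0e-04 -1.0e+00]] [ 0.45463475 -0.07574457 -0.47753106]
(np.float64(317.5778854419508), np.float64(59.70749222595006)) (np.float64(318.24168198450354), np.float64(82.01775738972322))
```

View pics/w3.png

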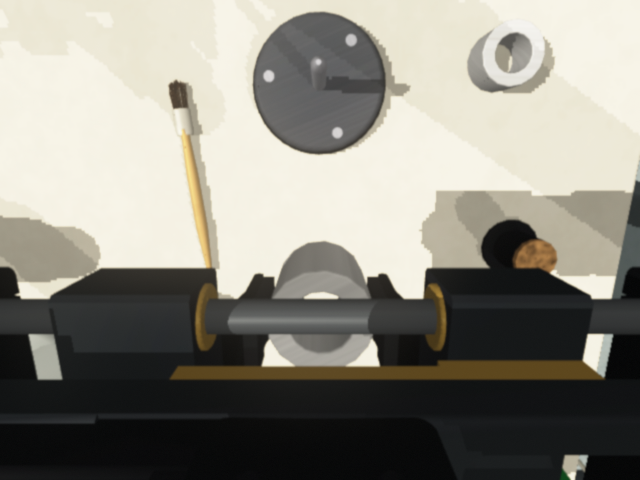

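```bash
python3 - <<'E'
from h import *
c=cam("wrist");im=c[0]["color"];s=r.sense()
g=cv2.cvtColor(im,cv2.COLOR_BGR2GRAY)
m=(g<130).astype(np.uint8)*255; m[170:]=0; m[:,:240]=0;m[:,400:]=0
m=cv2.morphologyEx(m,cv2.MORPH_OPEN,np.ones((9,9)));
k=max(cv2.findContours(m,0,2)[0],key=cv2.contourArea); h=cv2.convexHull(k)
e=cv2.fitEllipse(h);print(e, cv2.boundingRect(k))
for z in(0,.007,.014):print(z,ray(*c,e[0],z))
for p in[(317.5,60),(317.5,61.5)]:print(ray(*c,p,.086))
t=s["tcp_pos"]
for z in(.1305,.1805): print([proj(*c,t+[dx,dy,z-t[2]]) for dx,dy in((0,-.022),(0,.022),(.022,0),(-.022,0))])
w=cv2.resize(im[40:110,270:380],None,fx=7,fy=7,interpolation=cv2.INTER_NEAREST);cv2.imwrite("pics/w3c.png",w)
w=cv2.resize(im[225:375,245:395],None,fx=4,fy=4,interpolation=cv2.INTER_NEAREST);cv2.imwrite("pics/w3d.png",w)
E
```

```text
((319.51983642578125, 82.94549560546875), (132.64862060546875, 141.4833526611328), 0.5041837692260742) (254, 13, 132, 141)
0 [ 0.60121676 -0.23671768  0.        ]
0.007 [ 0.60120248 -0.23559372  0.007     ]
0.014 [ 0.60118821 -0.23446976  0.014     ]
[ 0.60218423 -0.23496613  0.086     ]
[ 0.6021851  -0.23418803  0.086     ]
[(np.float64(320.25098695432376), np.float64(239.7489006139512)), (np.float64(320.1953794947265), np.float64(319.1177527968703)), (np.float64(278.27116377054017), np.float64(280.4936184654032)), (np.float64(362.1717769688824), np.float64(280.54946597593954))]
[(np.float64(320.23720439505655), np.float64(270.73006768455997)), (np.float64(320.16486878836525), np.float64(373.17928535389535)), (np.float64(264.4094487021953), np.float64(323.7868754295046)), (np.float64(375.98662480353846), np.float64(323.85853623621097))]
```

View pics/w3c.png

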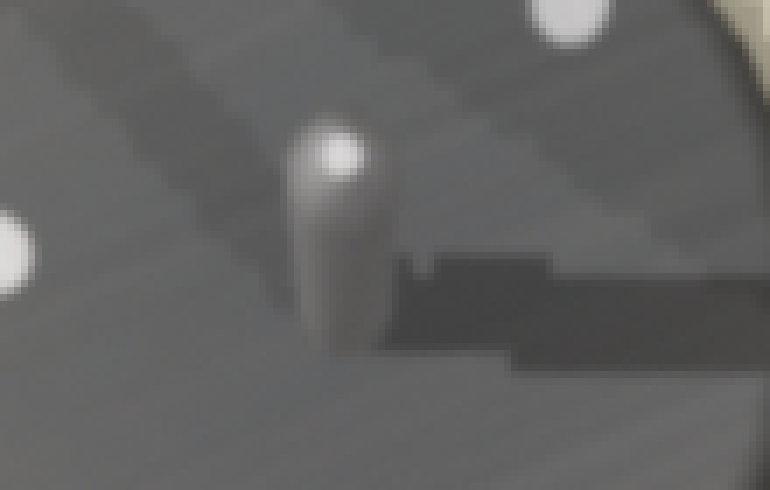

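View pics/w3d.png

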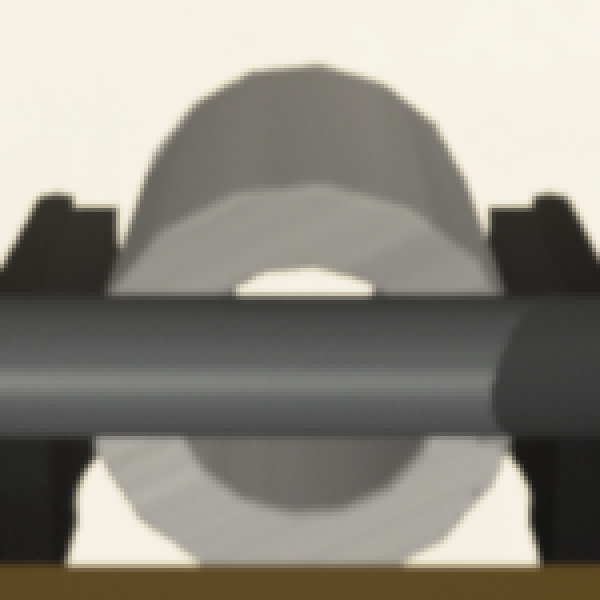

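Call:
move_arm([
  [[-0.15,-2,0,0,0,0,-1],[0,-4,0,0,0,0,-1],[0,-3.6,0,0,0,0,-1],[0,-2,0,0,0,0,-1],[0,0,0,0,0,0,-1],[0,0,0,0,0,0,-1],[0,0,0,0,0,0,-1]],
])

```text
time_s: 5.95
tcp_pos: [0.6026, -0.2351, 0.1527]
ee_rot: [[-1.0, -0.001, 0.0], [-0.001, 1.0, 0.0], [-0.0, 0.0, -1.0]]
wrist_force: [-0.8, -1.0, -1.5]
gripper_width: 0.49
```

```bash
python3 - <<'E'
from h import *
s=r.sense();print(s["tcp_pos"],s["wrist_force"])
a=cam("scene")[0]["color"];b=cam("side")[0]["color"]
cv2.imwrite("pics/p4.png",np.hstack([cv2.resize(a[100:340,300:620],(400,300)),cv2.resize(b[60:300,130:450],(400,300))]))
E
```

```text
[ 0.60262109 -0.23509352  0.15266847] [-0.84602962 -0.97917244 -1.46541358]
```

View pics/p4.png

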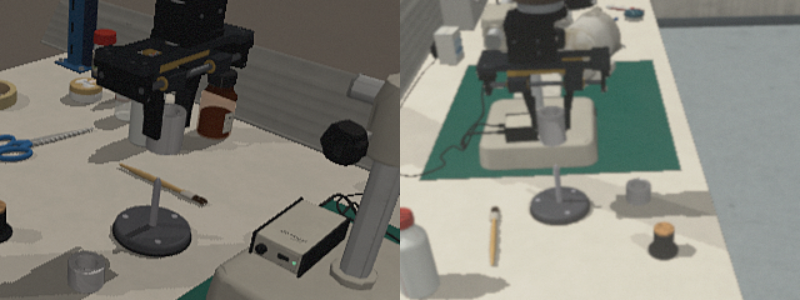

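The sleeve hangs above the pin and nothing is near the gripper, so I lower it.

Call:
move_arm([
  [[0.05,0,2,0,0,0,-1],[0,0,2.5,0,0,0,-1],[0,0,2.5,0,0,0,-1],[0,0,2,0,0,0,-1],[0,0,1.5,0,0,0,-1],[0,0,0.5,0,0,0,-1],[0,0,0,0,0,0,-1],[0,0,0,0,0,0,-1]],
])

```text
time_s: 7.05
tcp_pos: [0.6027, -0.2361, 0.0435]
ee_rot: [[-1.0, -0.0, 0.002], [-0.0, 1.0, -0.0], [-0.002, -0.0, -1.0]]
wrist_force: [0.1, -0.0, -0.9]
gripper_width: 0.49
```

Call:
move_arm([
  [[0,0.1,0.3,0,0,0,-1],[0,0,0.2,0,0,0,-1],[0,0,0.1,0,0,0,-1],[0,0,0,0,0,0,-1],[0,0,0,0,0,0,-1]],
])

```text
time_s: 7.68
tcp_pos: [0.6019, -0.235, 0.037]
ee_rot: [[-1.0, -0.0, -0.0], [-0.0, 1.0, -0.0], [0.0, -0.0, -1.0]]
wrist_force: [-2.1, 1.8, 3.0]
gripper_width: 0.49
```

Call:
move_arm([
  [[0,0,0.05,0,0,0,-1],[0,0,0,0,0,0,-0.2],[0,0,0,0,0,0,0.3],[0,0,0,0,0,0,0.6],[0,0,0,0,0,0,1],[0,0,0,0,0,0,1],[0,0,0,0,0,0,1],[0,0,0,0,0,0,1]],
])

```text
time_s: 8.68
tcp_pos: [0.602, -0.235, 0.036]
ee_rot: [[-1.0, 0.0, 0.0], [0.0, 1.0, -0.0], [-0.0, -0.0, -1.0]]
wrist_force: [0.0, -0.5, -0.2]
gripper_width: 0.987
```

Call:
move_arm([
  [[0,0,-2,0,0,0,1],[0,0,-4,0,0,0,1],[0,0,-5,0,0,0,1],[2,4,-3,0,0,0,1],[4,4,0,0,0,0,1],[4,3,0,0,0,0,1],[4,2,0,0,0,0,1],[2.4,0,0,0,0,0,1],[0,0,0,0,0,0,1],[0,0,0,0,0,0,1]],
])

```text
time_s: 9.93
tcp_pos: [0.4389, -0.105, 0.1765]
ee_rot: [[-1.0, -0.0, 0.002], [-0.0, 1.0, -0.0], [-0.002, -0.0, -1.0]]
wrist_force: [0.4, -0.6, 0.2]
gripper_width: 0.996
```

```bash
python3 - <<'E'
from h import *
s=r.sense();print(s["tcp_pos"],s["ee_rot"].round(4),s["wrist_force"],s["time_s"])
a=cam("scene")[0]["color"];b=cam("side")[0]["color"]
cv2.imwrite("pics/p5.png",np.hstack([cv2.resize(a[180:360,240:480],(400,300)),cv2.resize(b[120:300,180:420],(400,300))]))
c=cam("wrist");cv2.imwrite("pics/w5.png",c[0]["color"])
E
```

```text
[ 0.43892319 -0.1050152   0.17646474] [[-1.0e+00 -1.0e-04  1.5e-03]
 [-1.0e-04  1.0e+00 -1.0e-04]
 [-1.5e-03 -1.0e-04 -1.0e+00]] [ 0.43032874 -0.57932672  0.20459285] 9.925
```

View pics/p5.png

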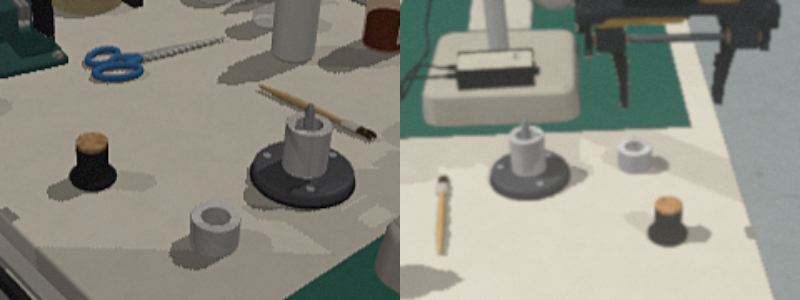

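View pics/w5.png

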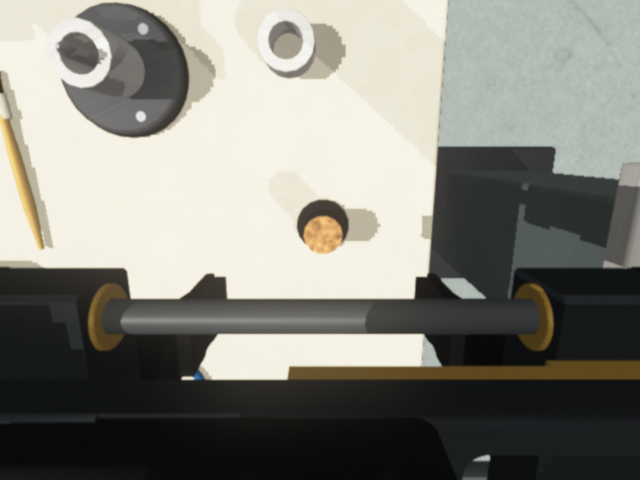

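The sleeve stands flat on the base with the pin sticking out of its middle, and the short sleeve hasn't moved. The cork is at (323,234) in the wrist view. I measure the head and the sleeve.

```bash
python3 - <<'E'
from h import *
c=cam("wrist");im=c[0]["color"]
g=cv2.cvtColor(im,cv2.COLOR_BGR2HSV)
m=cv2.inRange(g,(8,70,60),(25,255,255)); m[:, :270]=0;m[:,380:]=0;m[265:]=0
x,y,w,h=cv2.boundingRect(m);print(x,y,w,h,ray(*c,(x+w/2-.5,y+h/2-.5),.045))
a=cam("scene");im=a[0]["color"]
w=cv2.resize(im[225:310,385:460],None,fx=7,fy=7,interpolation=cv2.INTER_NEAREST);cv2.imwrite("pics/s5c.png",w)
print(ray(*c,(79.5,53),.064))
E
```

```text
302 215 42 39 [ 0.4367556  -0.10569654  0.045     ]
[ 0.60021219 -0.23473445  0.064     ]
```

View pics/s5c.png

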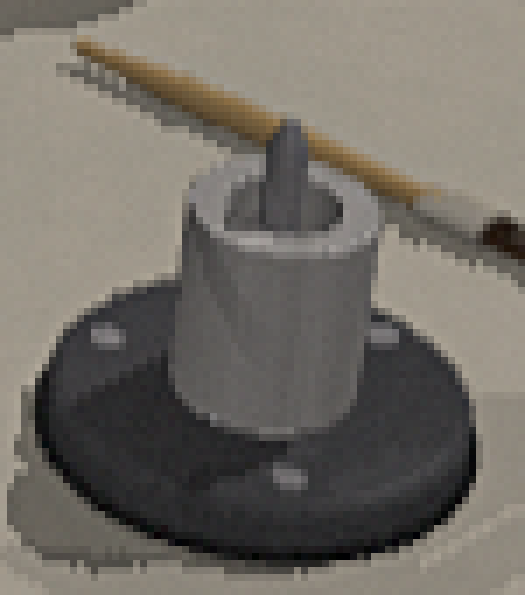

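Call:
move_arm([
  [[0.2,0,3,0,0,0,1],[0,0,5,0,0,0,1],[0,0,5,0,0,0,1],[0,0,2,0,0,0,1],[0,0,1,0,0,0,1],[0,0,0,0,0,0,0.5],[0,0,0,0,0,0,-1],[0,0,0,0,0,0,-1],[0,0,0,0,0,0,-1],[0,0,0,0,0,0,-1],[0,0,0,0,0,0,-1],[0,0,0,0,0,0,-1]],
])

```text
time_s: 11.68
tcp_pos: [0.4362, -0.1049, 0.0162]
ee_rot: [[-1.0, -0.0, 0.0], [-0.0, 1.0, 0.0], [-0.0, 0.0, -1.0]]
wrist_force: [0.2, 0.2, 1.0]
gripper_width: 0.357
```

Call:
move_arm([
  [[0,0,0,0,0,0,-1],[0,0,-1,0,0,0,-1],[0,0,-2.5,0,0,0,-1],[0,0,-4,0,0,0,-1],[0,0,-4,0,0,0,-1],[0,0,-1.5,0,0,0,-1],[0,0,0,0,0,0,-1],[0,0,0,0,0,0,-1]],
])

```text
time_s: 12.68
tcp_pos: [0.435, -0.105, 0.1453]
ee_rot: [[-1.0, 0.0, -0.002], [0.0, 1.0, 0.0], [0.002, 0.0, -1.0]]
wrist_force: [-0.7, 0.2, -0.3]
gripper_width: 0.353
```

```bash
python3 - <<'E'
from h import *
s=r.sense();print(s["tcp_pos"],s["wrist_force"],s["time_s"])
a=cam("scene")[0]["color"];b=cam("side")[0]["color"]
cv2.imwrite("pics/p6.png",np.hstack([cv2.resize(a[150:330,200:440],(400,300)),cv2.resize(b[120:300,200:440],(400,300))]))
c=cam("wrist");cv2.imwrite("pics/w6.png",c[0]["color"])
E
```

```text
[ 0.43504886 -0.10496666  0.14532247] [-0.74145498  0.24901926 -0.27613262] 12.675
```

View pics/p6.png

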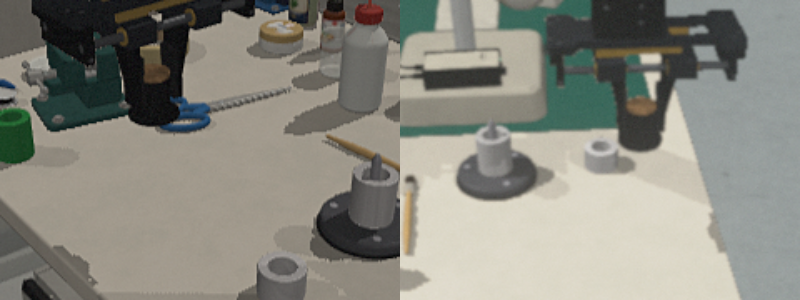

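View pics/w6.png

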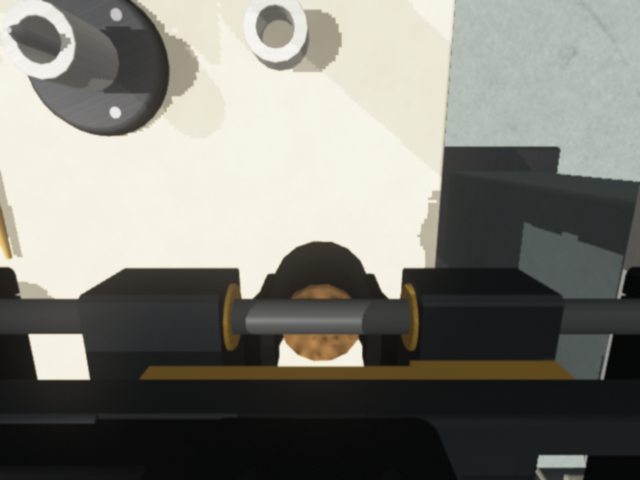

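Head is held upright, with the flange bottom about 0.13 m up. Next I travel to the pin and check.

Call:
move_arm([
  [[-2,-1,0,0,0,0,-1],[-4,-3,0,0,0,0,-1],[-4,-3.5,0,0,0,0,-1],[-4,-3.5,0,0,0,0,-1],[-2,-1.5,0,0,0,0,-1],[-0.7,-0.5,0,0,0,0,-1],[0,0,0,0,0,0,-1],[0,0,0,0,0,0,-1],[0,0,0,0,0,0,-1],[0,0,0,0,0,0,-1]],
])

```text
time_s: 14.08
tcp_pos: [0.6028, -0.2345, 0.1466]
ee_rot: [[-1.0, -0.001, 0.001], [-0.001, 1.0, -0.0], [-0.001, -0.0, -1.0]]
wrist_force: [0.0, 0.0, -1.5]
gripper_width: 0.361
```

```bash
python3 - <<'E'
from h import *
s=r.sense();print(s["tcp_pos"],s["wrist_force"],s["time_s"])
a=cam("scene")[0]["color"];b=cam("side")[0]["color"]
cv2.imwrite("pics/p7.png",np.hstack([cv2.resize(a[160:310,360:510],(400,400)),cv2.resize(b[110:260,180:330],(400,400))]))
E
```

```text
[ 0.60276563 -0.23453349  0.14659521] [ 0.02497187  0.02795662 -1.50828446] 14.075
```

View pics/p7.png

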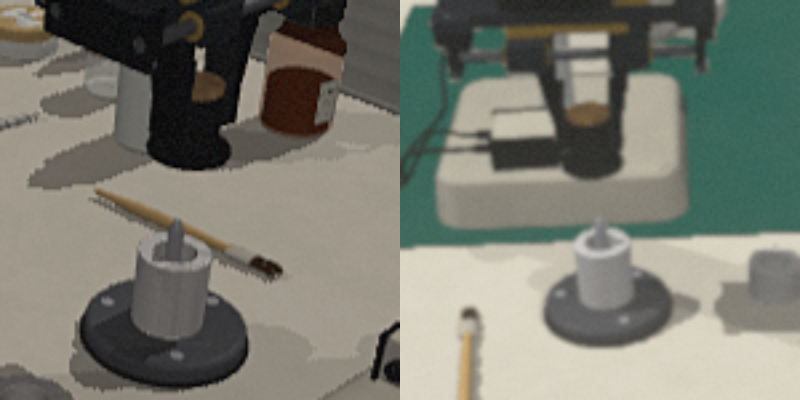

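Call:
move_arm([
  [[0.05,0,1.5,0,0,0,-1],[0,0,2,0,0,0,-1],[0,0,1,0,0,0,-1],[0,0,0.5,0,0,0,-1],[0,0,0.4,0,0,0,-1],[0,0,0,0,0,0,-1],[0,0,0,0,0,0,-1]],
])

```text
time_s: 15.05
tcp_pos: [0.6029, -0.235, 0.0926]
ee_rot: [[-1.0, -0.0, 0.001], [-0.0, 1.0, -0.0], [-0.001, -0.0, -1.0]]
wrist_force: [-0.7, -1.0, -1.5]
gripper_width: 0.356
```

```bash
python3 - <<'E'
from h import *
s=r.sense();print(s["tcp_pos"],s["wrist_force"],s["time_s"])
a=cam("scene")[0]["color"];b=cam("side")[0]["color"]
cv2.imwrite("pics/p8.png",np.hstack([cv2.resize(a[200:300,380:480],(400,400)),cv2.resize(b[150:250,200:300],(400,400))]))
E
```

```text
[ 0.60285484 -0.23504733  0.09261935] [-0.6769845  -0.98378508 -1.51559118] 15.05
```

View pics/p8.png

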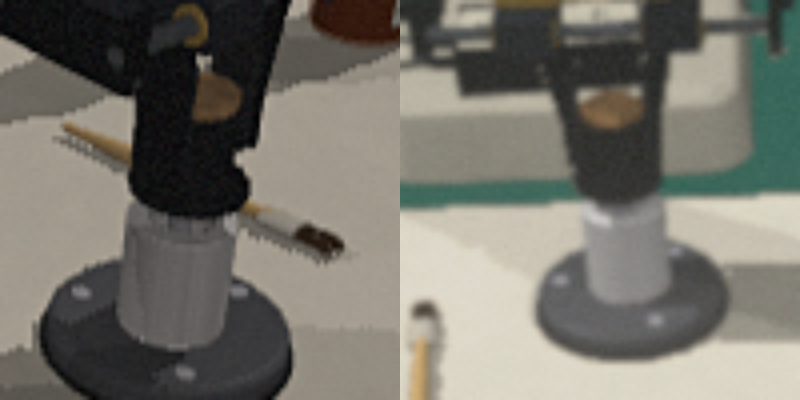

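The flange is round the pin, with no side force, about 12 mm above the sleeve. I'll shift it 1 mm and lower.

Call:
move_arm([
  [[0.1,0,0.5,0,0,0,-1],[0,0,0.4,0,0,0,-1],[0,0,0.15,0,0,0,-1],[0,0,0,0,0,0,-1],[0,0,0,0,0,0,-1]],
])

```text
time_s: 15.78
tcp_pos: [0.6016, -0.235, 0.0816]
ee_rot: [[-1.0, -0.0, 0.0], [-0.0, 1.0, -0.0], [-0.0, -0.0, -1.0]]
wrist_force: [-0.9, -0.4, -0.4]
gripper_width: 0.354
```

Call:
move_arm([
  [[0,0,0.1,0,0,0,-1],[0,0,0.1,0,0,0,-1],[0,0,0,0,0,0,-1],[0,0,0,0,0,0,-1]],
])

```text
time_s: 16.27
tcp_pos: [0.6016, -0.235, 0.0802]
ee_rot: [[-1.0, -0.0, 0.001], [-0.0, 1.0, -0.0], [-0.001, -0.0, -1.0]]
wrist_force: [-1.2, 0.4, 3.5]
gripper_width: 0.356
```

Force rose to +3.5 N at the expected height, so the head has seated. I release and retreat straight up.

Call:
move_arm([
  [[0,0,0,0,0,0,-0.4],[0,0,0,0,0,0,0],[0,0,0,0,0,0,0.5],[0,0,0,0,0,0,1],[0,0,0,0,0,0,1],[0,0,0,0,0,0,1],[0,0,0,0,0,0,1]],
])

```text
time_s: 17.15
tcp_pos: [0.6015, -0.235, 0.0795]
ee_rot: [[-1.0, 0.0, 0.0], [0.0, 1.0, -0.0], [-0.0, -0.0, -1.0]]
wrist_force: [-0.2, -0.4, -0.3]
gripper_width: 0.944
```

Call:
move_arm([
  [[0,0,-1,0,0,0,1],[0,0,-3,0,0,0,1],[0,0,-4,0,0,0,1],[0,3,-3,0,0,0,1],[0,5,0,0,0,0,1],[0,4,0,0,0,0,1],[0,0,0,0,0,0,1],[0,0,0,0,0,0,1]],
])

```text
time_s: 18.15
tcp_pos: [0.6017, -0.1151, 0.1902]
ee_rot: [[-1.0, -0.0, 0.001], [-0.0, 1.0, -0.0], [-0.001, -0.0, -1.0]]
wrist_force: [0.3, -0.6, -0.3]
gripper_width: 0.998
```

```bash
python3 - <<'E'
from h import *
s=r.sense();print(s["tcp_pos"],s["wrist_force"],s["time_s"])
A=cam("scene");a=A[0]["color"];B=cam("side");b=B[0]["color"]
cv2.imwrite("pics/p9.png",np.hstack([cv2.resize(a[210:330,360:480],(400,400)),cv2.resize(b[140:260,220:340],(400,400))]))
for n,c in(("scene",A),("side",B),("wrist",cam("wrist"))):
    m=cv2.inRange(cv2.cvtColor(c[0]["color"],cv2.COLOR_BGR2HSV),(8,90,60),(22,255,255))
    u,v=map(int,proj(*c,(.602,-.235,.109))); k=np.zeros_like(m); k[max(v-25,0):v+25,u-25:u+25]=255; m&=k
    x,y,w,h=cv2.boundingRect(m); print(n,(u,v),x,y,w,h,ray(*c,(x+w/2-.5,y+h/2-.5),.109).round(4))
E
```

```text
[ 0.60166696 -0.11513294  0.19021557] [ 0.26352079 -0.60606746 -0.34069001] 18.15
scene (428, 229) 403 225 43 29 [ 0.5753 -0.25    0.109 ]
side (252, 180) 247 178 14 10 [ 0.6004 -0.2271  0.109 ]
wrist (318, 59) 293 34 50 50 [ 0.6028 -0.2354  0.109 ]
```

View pics/p9.png

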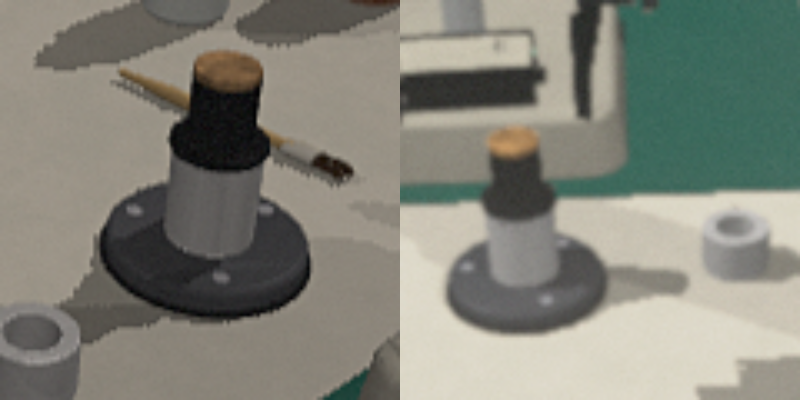

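The head sits flat and upright on the sleeve, with the cork at about (428.5,231.5) in the scene view against (428,229) predicted. The gripper is clear.

```bash
python3 -c "
from station import r
print(r.finish_job()); print(r.sense()['time_s'])"
```

```text
the job is handed in; nothing more can be done
None
the job is handed in; nothing more can be done
```

I slid the tall metal sleeve over the pin onto the base and released it. I then set the support head over the pin, flange down, so it rests on the sleeve, and handed the job in at about 18.3 s of the 58 s allowed. It reported no verdict.

**Last checks that agreed:**
- The scene and side views show the sleeve flat on the base and the head upright and flush on it. The short sleeve stands upright where it was, judged by eye.
- Each part met resistance of a few newtons at the height expected for seating.
- The gripper was open and about 12 cm to the side and 11 cm above its release height when I handed in.

**Checks that failed or disagreed:**
- The final cork colour mask was spoiled in two of the three views. In the scene view it picked up the brush handle. In the wrist view it filled its whole search window, so that position (0.603, -0.235) means nothing. By eye in the scene view, the cork was within about 3 px of where it should be.
- The side camera put the cork at y = -0.227 m, about 8 mm off the pin at -0.235. That camera had shown a similar 6–11 mm y-offset on the pin, the tall sleeve and the head from the start, so I put it down to measurement error there.

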